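# Weigh a sleeve weight and load it on the piston gauge

### The arm

A 6-joint arm with a two-finger parallel gripper is mounted at the origin on the work surface. World frame = base frame: x ahead of the robot, y to its left, z up, the work surface at z = 0. Lengths are in m, angles in rad, forces in N, time in s.
With the tool pointing down it reaches from about 0.325 to 0.9 m from the base axis. Payload 6.1 kg.
Tool frame: the origin (TCP) lies midway between the tips of the shut fingers; the grasp point (between the pads) lies 19 mm behind it; z points along the fingers, y is the line along which they close (so a half turn about z gives the same grasp; the last joint's range is limited). The gripper opens to 85 mm and grips with 20 to 120 N. Pads are 22 mm wide; open, the fingers measure 114 mm over their backs; the gripper's body (76 mm by 85 mm) begins 54 mm behind the grasp point. The pads swing forward as they close: fully open they stand 13 mm farther back than shut.
Start: joints at [1.012, 0.22, 1.526, -0, 1.395, -0.126], TCP at [0.262, 0.567, 0.231] pointing down, gripper open.
Joint ranges: [-2.98, 2.98], [-0.91, 2.08], [0.09, 2.57], [-1.24, 4.39], [0.2, 2.65], [-2.68, 2.68]. Speed limits (rad/s): [2.57, 2.57, 3.01, 3.14, 3.14, 3.14].

### API

Orientations are given as [roll, pitch, yaw] about the fixed x, y, z axes, in that order (R = Rz(yaw) Ry(pitch) Rx(roll)).
In Python, from plant import movep, move_l, set_joints, gripper_to, hold, inverse_kinematics, observe, get_image, get_calibration, Unreachable, job_done gives the robot as it stands. Calls block until the motion is done:
- movep(position, orientation): joint-space move of the TCP to a pose.
- move_l(position, feed=0.15, rotation=None, max_force=None): straight line of the TCP; rotation=None keeps the orientation; feed is the mean speed in m/s. With max_force (N) it stops when the force on the tool has changed by that much, and returns True; else False.
- set_joints(angles): joint-space move.
- gripper_to(opening, f_grip=None): finger opening in m; f_grip is the grip in N (None keeps the last); returns when the fingers have stopped.
- hold(seconds).
- inverse_kinematics(position, orientation): joint angles nearest the present ones, or None.
- observe(): the state.
- get_image(name): name is "side" or "top" or "wrist"; returns (picture, depth): 384x512x3 uint8, red, green, blue; 384x512 float32, m along the optical axis (not along the pixel's ray), 0 where there is no reading.
- get_calibration(name): a dict with "intrinsics" (3x3 intrinsics, pixels), "world_from_camera" (4x4, takes a point from camera to world coordinates). Camera axes: x right, y down, z forward; pixel columns grow to the right and rows downward; lengths in m; the calibration is good to about 2 mm. A picture is of the moment at which its call begins: read the wrist's pose just before it. get_calibration takes no time and is no camera call; for the wrist camera it gives the pose at the moment of the call.
A pose or a line that the arm cannot do raises Unreachable and nothing moves.
- job_done(): hands the job in; it is judged then, once.
The state is a dict: "time_s": time; "q": joint angles; "joint_velocities": joint speeds; "joint_torque": joint torques, N m; "eef_pos": TCP position; "tcp_rot": TCP orientation; "ft_force": force on the tool from outside, world axes, zero at the start; "torque": the same for the moment, N m; "opening": finger opening in m; "grasp_force": force on a finger pad.
Only numpy, scipy, OpenCV 4.12 (cv2) and the standard library are available. Lean on these libraries where they do the work, as an engineer would, in place of code of your own. Each camera call takes 0.05 s, during which the arm holds its last target. There are 200 camera calls.

### The job

Take the brass sleeve weight out of its slanting cradle and stand it upright on the balance pan; let go of it, then press the balance's blue button fully down and release it to record the mass. After that take the sleeve again and slide it down over the orange gauge's steel shaft until it sits fully home, let go, and finally press the gauge's green start button fully down and release it. Do not drop the sleeve or press either button before its time, and leave the other things on the table where they are.

Things in the scene. Friction and masses are not known exactly. Their poses are not given: they have to be found in the camera images.
- sleeve_mid (a point): centre (half-way up, on the axis) of the loose brass sleeve weight: an open tube 120 mm long, 46 mm outside and 37 mm inside diameter, about 0.6 kg, both ends alike. Its z axis runs along the tube. It starts in the cradle leaning 35 degrees from vertical, its upper end away from the robot (towards the cradle's +x)
- cradle: fixed black cradle with a V trough that leans 35 degrees from vertical, base plate 150 x 85 mm, 12 mm thick; origin on the table under the middle of the resting sleeve, whose centre lies 85 mm above the origin. The trough rises towards the cradle's +x; it holds the lower 75 mm of the tube from underneath only (no wider than the tube) with a stop at the low end, so both sides and the upper end of the tube are free
- balance: fixed white laboratory balance, 270 mm (its x) x 190 mm (its y), top face 68 mm above the table; origin on the table under its middle; its -x side with the control panel faces the robot
- pan (a point): centre of the top face of the balance's round steel pan, 130 mm diameter, fixed, 82 mm above the table
- record_top (a point): centre of the top of the balance's blue push button (32 mm diameter), on the control panel to the right of the dark display as seen from the robot, 90 mm above the table when released; pressed straight down
- record (a joint): travel of the blue button in m: 0 released, 0.006 fully down; springs back; about 5 N pushes it fully down
- gauge: fixed orange piston pressure gauge base, 270 mm (its x) x 190 mm (its y), top face 60 mm above the table; origin on the table under its middle; its -x side faces the robot. It also carries a fixed red emergency knob (top 86 mm above the table) 100 mm to the left of the green button, which is not used
- seat (a point): centre of the gauge's aluminium seat, at the foot of the upright steel shaft, 72 mm above the table: the sleeve's lower end rests at this height when home. The shaft is 32 mm in diameter and stands 68 mm above the seat, the last 10 mm tapering to 18 mm diameter; its axis is vertical
- start_top (a point): centre of the top of the gauge's green push button (32 mm diameter), at the front right of the gauge as seen from the robot, 82 mm above the table when released; pressed straight down
- start (a joint): travel of the green button in m: 0 released, 0.006 fully down; springs back; about 5 N pushes it fully down
- spacer: bystander: steel ring, 60 mm diameter, 30 mm high; origin under its middle
- cleaner: bystander: white plastic bottle, 60 mm diameter, 150 mm high; origin under its middle
- wrench: bystander: steel wrench 170 mm long lying on the table
- driver: bystander: screwdriver 190 mm long lying on the table
- clamp: bystander: aluminium pipe clamp, 60 mm ring, 18 mm high
- seal: bystander: black rubber ring, 56 mm diameter, lying in a grey tray
Mind the look-alikes: they are no part of the job. What is shaped like the part that bears sleeve_mid but purple is not meant.

How it is judged:
By the outcome, as a careful person would: the job done as asked, in the order asked, and still so for the second after the job is handed in, with the robot touching nothing.
It also fails if it takes over 67 s, if anything falls off the work surface, if the arm or the gripper's body presses on something with over 40 N, if the wrist force passes 120 N, or if a joint passes its speed limit or range.

## Working session

There is one attempt and no reset: what is moved stays moved. The work goes in short steps, each a Python script; the robot and the scene stay as the last script left them, time stands still between calls to the robot, and variables do not carry over. Pictures are saved under pics/ and viewed, at most 10 in all, crops included, and the job is handed in when it is done.

```bash
mkdir -p pics; ls
cat > h.py <<'E'
from plant import *
import numpy as np, cv2
def snap(n,f):
    c=get_calibration(n); im,d=get_image(n); np.savez('pics/'+f+'.npz',im=im,d=d,K=c['intrinsics'],T=c['world_from_camera'])
    cv2.imwrite('pics/'+f+'.png',im[:,:,::-1]); return im,d,c
def cloud(f):
    z=np.load('pics/'+f+'.npz'); d=z['d'];K=z['K'];T=z['T']
    v,u=np.mgrid[:384,:512]
    p=np.stack([(u-K[0,2])/K[0,0]*d,(v-K[1,2])/K[1,1]*d,d],-1)
    P=p@T[:3,:3].T+T[:3,3]; P[d==0]=np.nan
    return z['im'],P,K,T
def atz(K,T,u,v,z):
    r=T[:3,:3]@np.linalg.solve(K,[u,v,1.]); return T[:3,3]+r*(z-T[2,3])/r[2]
E
python3 - <<'E'
from h import *
snap('top','top0');snap('side','side0')
a=cv2.imread('pics/top0.png');print(observe()['time_s'],get_calibration('top'),get_calibration('side'))
E
```

```text
pics
0.1 {'intrinsics': array([[351.67593569,   0.        , 262.73329735],
       [  0.        , 351.67593569, 189.51362948],
       [  0.        ,   0.        ,   1.        ]]), 'world_from_camera': array([[ 9.24594342e-04, -9.95483830e-01,  9.49267595e-02,
         4.04266841e-01],
       [-9.99746722e-01,  1.21437368e-03,  2.24725835e-02,
        -1.82099644e-02],
       [-2.24863700e-02, -9.49234946e-02, -9.95230573e-01,
         1.25617575e+00],
       [ 0.00000000e+00,  0.00000000e+00,  0.00000000e+00,
         1.00000000e+00]])} {'intrinsics': array([[481.33122213,   0.        , 261.26513477],
       [  0.        , 481.33122213, 197.19479548],
       [  0.        ,   0.        ,   1.        ]]), 'world_from_camera': array([[ 0.88370942, -0.28677238,  0.36989088, -0.01535837],
       [-0.46776987, -0.51450779,  0.71866062, -1.03803506],
       [-0.01578028, -0.80811096, -0.58881886,  0.93986604],
       [ 0.        ,  0.        ,  0.        ,  1.        ]])}
```

View pics/top0.png

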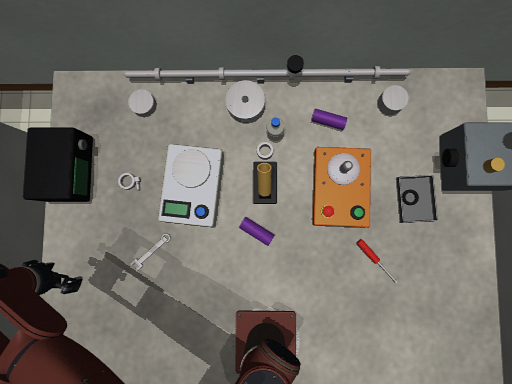

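View pics/side0.png

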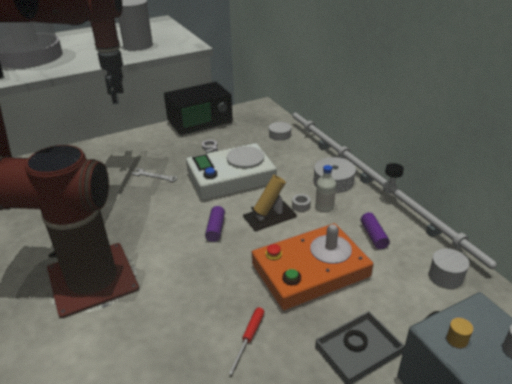

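Top view: the sleeve is in its cradle at about (264,180), the balance at (191,185) with its blue button at (201,212), and the gauge at (342,188) with its green button at (358,212) and shaft tip near (346,167). The spacer (265,150) and bottle (275,128) stand behind the cradle. I'll measure these from an enlarged crop plus depth.

Run:
```python
from h import *
im,P,K,T=cloud('top0')
cv2.imwrite('pics/crop.png',cv2.resize(im[135:235,150:380,::-1],None,fx=3.45,fy=3.45,interpolation=cv2.INTER_CUBIC))
hsv=cv2.cvtColor(im,cv2.COLOR_RGB2HSV)
def blob(name,lo,hi,box,z=None,zr=None):
    m=cv2.inRange(hsv,lo,hi)>0; b=np.zeros_like(m); b[box[1]:box[3],box[0]:box[2]]=1; m&=b
    if zr: m&=(P[...,2]>zr[0])&(P[...,2]<zr[1])
    v,u=np.nonzero(m); r=cv2.minAreaRect(np.stack([u,v],1).astype(np.float32))
    print(name,len(u),'c',u.mean().round(1),v.mean().round(1),'rect',np.round(r[0],1),np.round(r[1],1),round(r[2],1),'med',np.nanmedian(P[m],0).round(4), 'atz',atz(K,T,u.mean(),v.mean(),z).round(4) if z else '')
    return m
blob('blue',(100,100,60),(130,255,255),(190,200,215,222),.09)
blob('green',(50,100,50),(90,255,255),(345,200,372,222),.082)
m=blob('brass',(12,80,40),(30,255,255),(250,158,282,204))
blob('pan',(0,0,0),(180,60,255),(165,140,215,192),.082,(.077,.1))
blob('seat',(0,0,0),(180,60,255),(322,145,365,190),.072,(.066,.077))
blob('shaft',(0,0,0),(180,90,255),(322,145,365,190),.14,(.125,.16))
g=blob('gauge',(8,150,100),(20,255,255),(305,140,380,235),.06)
bm=blob('balance',(0,0,100),(180,60,255),(150,138,230,232),.068,(.06,.077))
Q=P[m]; Q=Q[~np.isnan(Q).any(1)]
print('brass xyz range',np.percentile(Q,[1,50,99],axis=0).round(4))
cr=blob('cradle',(0,0,0),(180,255,60),(245,155,285,210),.012,(.004,.03))
for nm,mm in (('g',g),('b',bm),('cr',cr)):
    q=P[mm][:,:2]; q=q[~np.isnan(q).any(1)]; r=cv2.minAreaRect(q.astype(np.float32));print(nm,r)
```

```text
blue 77 c 200.5 211.1 rect [200.5 211. ] [8. 9.] 90.0 med [0.4439 0.216  0.0912] atz [0.4438 0.2152 0.09  ]
green 77 c 358.4 212.0 rect [358.5 212. ] [8. 9.] 90.0 med [ 0.441  -0.3079  0.0825] atz [ 0.4409 -0.309   0.082 ]
brass 457 c 264.3 178.8 rect [264. 179.] [34. 14.] 90.0 med [0.5493 0.0033 0.106 ] atz 
pan 1122 c 190.5 168.0 rect [190.8 167.9] [37.1 37.6] 26.6 med [0.5896 0.2527 0.0836] atz [0.59   0.2532 0.082 ]
seat 614 c 342.3 168.7 rect [342.5 168. ] [35.4 31.9] 81.0 med [ 0.584  -0.2572  0.0719] atz [ 0.5878 -0.2609  0.072 ]
shaft 77 c 346.8 165.3 rect [346.5 165.5] [9. 9.] 90.0 med [ 0.5886 -0.2621  0.1375] atz [ 0.588  -0.2615  0.14  ]
gauge 3155 c 341.6 189.4 rect [341.9 186.5] [55.5 78.7] 1.0 med [ 0.5094 -0.2564  0.0612] atz [ 0.5183 -0.2595  0.06  ]
balance 2512 c 191.1 186.7 rect [189.6 184.8] [55.3 78.9] 6.8 med [0.5163 0.2475 0.0694] atz [0.5277 0.2533 0.068 ]
brass xyz range [[ 0.5001 -0.0196  0.0113]
 [ 0.5493  0.0033  0.106 ]
 [ 0.6083  0.0259  0.1464]]
cradle 510 c 266.0 184.6 rect [265. 180.] [22. 46.] 0.0 med [ 0.5352 -0.0159  0.0132] atz [ 0.5403 -0.0019  0.012 ]
g ((0.5299478769302368, -0.2617338299751282), (0.18893328309059143, 0.2684316635131836), 87.528076171875)
b ((0.5360713601112366, 0.2590023875236511), (0.190642312169075, 0.2690252959728241), 84.18968200683594)
cr ((0.5571160912513733, 0.0020431317389011383), (0.07890788465738297, 0.16492004692554474), 89.86679077148438)
```

View pics/crop.png

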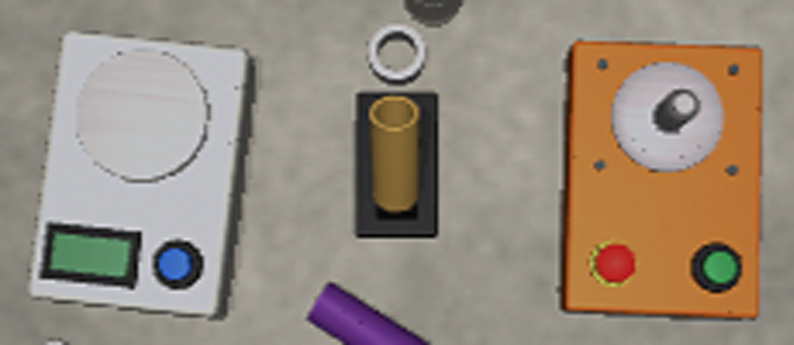

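The numbers agree with the given sizes: plates 270 x 190, pan at z 0.083, buttons at 0.091 and 0.0825, and sleeve centre about (0.555, 0.003, 0.085). Next I check IK, then hover over the gauge and cradle for close wrist looks.

Run:
```python
from h import *
for n,p in (('cradle',[.57,.003,.1]),('cradle up',[.61,.003,.2]),('pan',[.59,.253,.17]),('seat',[.588,-.261,.16]),('seatup',[.588,-.261,.3])):
  for yaw in (0,np.pi):
    for t in (0,20,35):
      r=[np.pi,np.radians(t),0] if yaw==0 else [np.pi,-np.radians(t),np.pi]
      q=inverse_kinematics(p,r); print(n,yaw,t,None if q is None else np.round(q,2))
movep([.50,-.262,.36],[np.pi,0,0]); snap('wrist','w_g')
movep([.50,.003,.36],[np.pi,0,0]); snap('wrist','w_c')
print(observe()['time_s'])
a=np.hstack([cv2.imread('pics/w_g.png'),cv2.imread('pics/w_c.png')]);cv2.imwrite('pics/w.png',cv2.resize(a,(800,300)))
```

```text
cradle 0 0 [-0.13  0.22  1.79 -0.    1.13  1.44]
cradle 0 20 [-0.11  0.49  1.47 -0.04  1.52  1.47]
cradle 0 35 [-0.1   0.71  1.24 -0.06  1.8   1.48]
cradle 3.141592653589793 0 [-0.13  0.22  1.79  0.    1.13 -1.7 ]
cradle 3.141592653589793 20 [-0.11  0.49  1.47 -0.04  1.52 -1.67]
cradle 3.141592653589793 35 [-0.1   0.71  1.24 -0.06  1.8  -1.67]
cradle up 0 0 [-0.12  0.21  1.6  -0.    1.33  1.45]
cradle up 0 20 [-0.1   0.49  1.28 -0.04  1.72  1.47]
cradle up 0 35 [-0.09  0.71  1.04 -0.06  2.    1.47]
cradle up 3.141592653589793 0 [-0.12  0.21  1.6   0.    1.33 -1.7 ]
cradle up 3.141592653589793 20 [-0.1   0.49  1.28 -0.04  1.72 -1.67]
cradle up 3.141592653589793 35 [-0.09  0.71  1.04 -0.06  2.   -1.67]
pan 0 0 [ 0.28  0.31  1.54 -0.    1.3   1.85]
pan 0 20 [0.24 0.57 1.23 0.08 1.68 1.81]
pan 0 35 [0.22 0.78 0.98 0.13 1.97 1.8 ]
pan 3.141592653589793 0 [ 0.28  0.31  1.54  0.    1.3  -1.29]
pan 3.141592653589793 20 [ 0.24  0.57  1.23  0.08  1.68 -1.34]
pan 3.141592653589793 35 [ 0.22  0.78  0.98  0.13  1.97 -1.34]
seat 0 0 [-0.54  0.32  1.54 -0.    1.28  1.03]
seat 0 20 [-0.46  0.58  1.23 -0.15  1.64  1.12]
seat 0 35 [-0.42  0.79  0.99 -0.25  1.92  1.13]
seat 3.141592653589793 0 [-0.54  0.32  1.54  0.    1.28 -2.11]
seat 3.141592653589793 20 [-0.46  0.58  1.23 -0.15  1.64 -2.02]
seat 3.141592653589793 35 [-0.42  0.79  0.99 -0.25  1.92 -2.01]
seatup 0 0 [-0.54  0.23  1.39 -0.    1.52  1.03]
seatup 0 20 [-0.46  0.5   1.08 -0.16  1.87  1.09]
seatup 0 35 [-0.42  0.72  0.85 -0.28  2.13  1.07]
seatup 3.141592653589793 0 [-0.54  0.23  1.39  0.    1.52 -2.11]
seatup 3.141592653589793 20 [-0.46  0.5   1.08 -0.16  1.87 -2.06]
seatup 3.141592653589793 35 [-0.42  0.72  0.85 -0.28  2.13 -2.07]
4.2917
```

View pics/w.png

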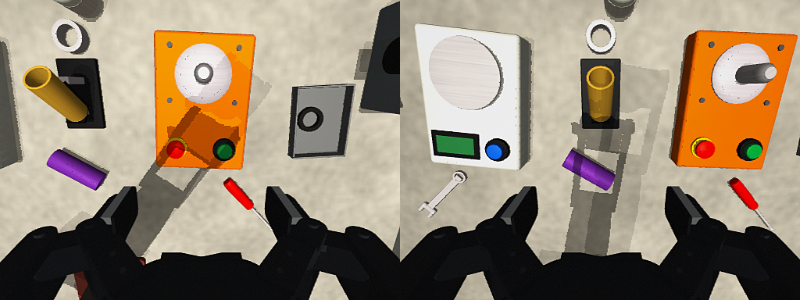

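The wrist looks are clear. In the left half the shaft tip is at about (204,72), with the green button at (223,149). In the right half the sleeve leans forward at (600,92), with clear space on both sides. I refine from depth.

Run:
```python
from h import *
from scipy.optimize import least_squares
im,P,K,T=cloud('w_g'); hsv=cv2.cvtColor(im,cv2.COLOR_RGB2HSV)
X,Y,Z=P[...,0],P[...,1],P[...,2]
n=(abs(X-.588)<.05)&(abs(Y+.261)<.05)
for lo,hi in ((.137,.15),(.128,.15),(.09,.128)):
    m=n&(Z>lo)&(Z<hi); v,u=np.nonzero(m)
    print('shaft',lo,m.sum(),P[m].mean(0).round(4),((np.nanmin(P[m],0)+np.nanmax(P[m],0))/2).round(4), np.ptp(P[m],axis=0).round(4))
m=n&(Z>.068)&(Z<.076)&(hsv[...,1]<70);q=P[m][:,:2];print('seat',m.sum(),cv2.minEnclosingCircle(q.astype(np.float32)))
def btn(P,hsv,lo,hi,c,z):
    m=(cv2.inRange(hsv,lo,hi)>0)&(np.hypot(P[...,0]-c[0],P[...,1]-c[1])<.04)&(P[...,2]>z-.008)
    v,u=np.nonzero(m);return m.sum(),cv2.minEnclosingCircle(P[m][:,:2].astype(np.float32)),np.median(P[m],0).round(4)
print('green',btn(P,hsv,(50,100,40),(90,255,255),(.441,-.309),.082))
im,P,K,T=cloud('w_c'); hsv=cv2.cvtColor(im,cv2.COLOR_RGB2HSV);X,Y,Z=P[...,0],P[...,1],P[...,2]
print('blue',btn(P,hsv,(100,100,40),(130,255,255),(.444,.216),.09))
m=(np.hypot(X-.59,Y-.2535)<.09)&(Z>.078)&(Z<.09);print('pan',cv2.minEnclosingCircle(P[m][:,:2].astype(np.float32)),np.median(Z[m]))
for nm in('w_c','top0'):
    im,P,K,T=cloud(nm); hsv=cv2.cvtColor(im,cv2.COLOR_RGB2HSV)
    m=(cv2.inRange(hsv,(12,80,40),(30,255,255))>0)&(abs(P[...,0]-.56)<.08)&(abs(P[...,1])<.06)&(P[...,2]>.03)
    Q=P[m]
    def f(x):
        a=np.array([np.sin(x[3])*np.cos(x[2]),np.sin(x[3])*np.sin(x[2]),np.cos(x[3])])
        d=Q-[x[0],x[1],.085]; r=np.linalg.norm(d-np.outer(d@a,a),axis=1)
        return np.minimum(abs(r-.023),abs(r-.0185))
    s=least_squares(f,[.555,.003,0,.61],loss='soft_l1',f_scale=.001)
    x=s.x;a=np.array([np.sin(x[3])*np.cos(x[2]),np.sin(x[3])*np.sin(x[2]),np.cos(x[3])])
    t=(Q-[x[0],x[1],.085])@a
    print('sleeve',nm,len(Q),x.round(4),np.degrees(x[2:]).round(1),'t',np.percentile(t,[1,99]).round(4),abs(s.fun).mean())
```

```text
shaft 0.137 269 [ 0.5906 -0.2646  0.1397] [ 0.5911 -0.2654  0.1397] [0.0222 0.0223 0.0054]
shaft 0.128 510 [ 0.5905 -0.2646  0.1368] [ 0.5908 -0.2642  0.1356] [0.0312 0.0304 0.0135]
shaft 0.09 1 [ 0.5753 -0.2617  0.1085] [ 0.5753 -0.2617  0.1085] [0. 0. 0.]
seat 3054 ((0.589957594871521, -0.26413366198539734), 0.0509684756398201)
green (np.int64(301), ((0.4422989785671234, -0.3083961308002472), 0.015741918236017227), array([ 0.4436, -0.3079,  0.0819]))
blue (np.int64(344), ((0.44433218240737915, 0.21521981060504913), 0.01582622528076172), array([0.4448, 0.2138, 0.0901]))
pan ((0.5909469723701477, 0.252559095621109), 0.06527093052864075) 0.08251712559149521
sleeve w_c 2090 [ 0.5443  0.0055 -0.0008  0.6116] [-0. 35.] t [-0.052   0.0643] 0.0008535900235031418
sleeve top0 421 [ 0.5439  0.0067 -0.011   0.6131] [-0.6 35.1] t [-0.0542  0.0656] 0.0010326543283522016
```

Run:
```python
from h import *
from scipy.optimize import least_squares
a=np.array([np.sin(.6109),0,np.cos(.6109)])
for nm in('w_c','top0','side0'):
    im,P,K,T=cloud(nm); hsv=cv2.cvtColor(im,cv2.COLOR_RGB2HSV)
    m=(cv2.inRange(hsv,(12,80,40),(30,255,255))>0)&(abs(P[...,0]-.56)<.08)&(abs(P[...,1])<.06)&(P[...,2]>.03)
    Q=P[m]; t=(Q-[.55,.004,.085])@a
    print(nm,len(Q),'t',np.percentile(t,[0,1,99,100]).round(4),'ymid',(Q[:,1].min()+Q[:,1].max())/2)
    q=Q[(t<.035)&(t>-.045)]; p=np.array([-a[2],0,a[0]])
    # coords: perpendicular p and y
    w=np.stack([(q-[.55,0,.085])@p,q[:,1]],1)
    s=least_squares(lambda x:np.hypot(*(w-x).T)-.023,[0,.004],loss='soft_l1',f_scale=.001)
    print(' perp off,y',s.x.round(4),'res',abs(s.fun).mean().round(4),'-> x at z.085:',.55-s.x[0]/a[2], 'min/max perp',w[:,0].min().round(4),w[:,0].max().round(4))
```

```text
w_c 2090 t [-0.0596 -0.0553  0.061   0.0617] ymid 0.003674405012838328
 perp off,y [0.0003 0.0039] res 0.0013 -> x at z.085: 0.5496351062713329 min/max perp -0.0196 0.0238
top0 421 t [-0.0615 -0.0577  0.0621  0.0654] ymid 0.005037899957848684
 perp off,y [0.0012 0.0045] res 0.0012 -> x at z.085: 0.5485837453114489 min/max perp -0.0189 0.027
side0 602 t [-0.062  -0.061   0.0591  0.0598] ymid -0.0013056382398205502
 perp off,y [0.001  0.0028] res 0.002 -> x at z.085: 0.5487736476280741 min/max perp -0.0149 0.0272
```

Sleeve centre is (0.549, 0.0035, 0.085) and the span along its axis is ±60 mm, as it should be. I'll grasp with the tool tilted 10°, which keeps clear of the bottle, then lift and rotate the sleeve upright.

```bash
cat >> h.py <<'E'
def rot(p): return [np.pi,np.radians(p),0]
def tz(p): p=np.radians(p); return np.array([-np.sin(p),0,-np.cos(p)])
def tcp(G,p): return list(np.array(G)+.019*tz(p))
def fit_sleeve(f,c,rad=.1):
    from scipy.optimize import least_squares
    im,P,K,T=cloud(f); hsv=cv2.cvtColor(im,cv2.COLOR_RGB2HSV)
    m=(cv2.inRange(hsv,(12,80,40),(30,255,255))>0)&(np.linalg.norm(P-c,axis=-1)<rad); Q=P[m]
    def ax(x): a=np.array([x[2],x[3],1]); return a/np.linalg.norm(a)
    def fn(x):
        d=Q-[x[0],x[1],c[2]]; a=ax(x); return np.linalg.norm(d-np.outer(d@a,a),axis=1)-.023
    s=least_squares(fn,[c[0],c[1],0,0],loss='soft_l1',f_scale=.001); t=(Q-[s.x[0],s.x[1],c[2]])@ax(s.x)
    print('sleeve fit',len(Q),'xy',s.x[:2].round(4),'tilt deg',np.degrees(s.x[2:]).round(1),'z range',(c[2]+np.percentile(t,[1,99])).round(4),'res',abs(s.fun).mean().round(4))
    return s.x
E
python3 - <<'E'
from h import *
a=np.array([np.sin(.6109),0,np.cos(.6109)]); mid=np.array([.549,.0035,.085]); G=mid+.025*a
gripper_to(.085)
movep(tcp(G-.12*tz(10),10),rot(10))
move_l(tcp(G,10),.12)
gripper_to(.0,60); o=observe(); print(o['time_s'],o['opening'],o['grasp_force'],o['ft_force'],o['eef_pos'])
move_l(tcp(G+.08*a+[0,0,.04],10),.12); o=observe(); print(o['opening'],o['grasp_force'],o['ft_force'])
movep(tcp([.55,.12,.32],-25),rot(-25))
movep(tcp([.591,.2525,.26],-25),rot(-25)); o=observe(); print(o['time_s'],o['opening'],o['grasp_force'],o['ft_force'])
snap('side','s1'); fit_sleeve('s1',np.array([.591,.2525,.235]))
E
```

```text
6.85 0.04504265830365296 60.96023350954056 [0.29836621 1.73615556 5.14137007] [0.56056985 0.0036981  0.08760612]
0.04536338687196683 62.24287033081055 [-0.48914745 -0.10559192 -7.04029849]
9.3667 0.045759163192667034 62.59851694107056 [ 0.6571002  -1.03796805 -6.83986845]
sleeve fit 285 xy [0.591 0.251] tilt deg [-0.9 -1.1] z range [0.1774 0.2953] res 0.0026
```

View pics/s1.png

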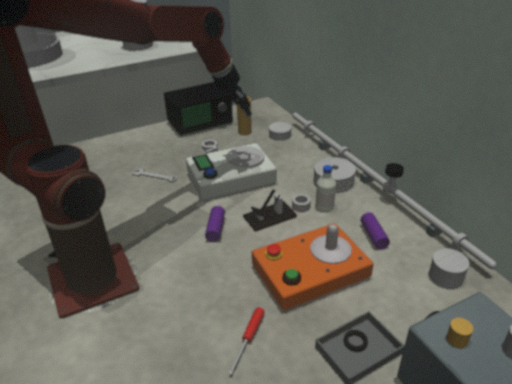

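The sleeve is held upright over the pan at about (244,117) and the fit shows tilt near 1°. I'll lower it until contact, release, and check.

Run:
```python
from h import *
move_l(tcp([.591,.2525,.182],-25),.12)
c=move_l(tcp([.591,.2525,.160],-25),.02,max_force=5); o=observe(); print(c,o['time_s'],np.array(o['eef_pos'])-.019*tz(-25),o['ft_force'])
gripper_to(.075); hold(.2)
p=np.array(observe()['eef_pos']); move_l(list(p-.11*tz(-25)),.15)
# hover clear for wrist look, then record button
gripper_to(0.0,30)
movep([.444,.2152,.17],rot(0)); o=observe();print(o['time_s'],o['ft_force'])
snap('side','s2'); fit_sleeve('s2',np.array([.591,.2525,.142]))
snap('top','t2'); fit_sleeve('t2',np.array([.591,.2525,.142])); snap('wrist','w2'); fit_sleeve('w2',np.array([.591,.2525,.142]))
```

```text
True 10.9417 [0.59086178 0.25241595 0.16774407] [-0.88984609  0.03277591  4.87705956]
13.7 [0.10018695 0.03032045 0.25590241]
sleeve fit 407 xy [0.5904 0.2511] tilt deg [-0.7 -1.5] z range [0.0898 0.203 ] res 0.0025
sleeve fit 293 xy [0.5901 0.2518] tilt deg [ 0.2 -0.3] z range [0.0859 0.2063] res 0.0025
sleeve fit 2090 xy [0.5917 0.2522] tilt deg [-0.  -0.2] z range [0.0845 0.1588] res 0.0002
```

View pics/w2.png

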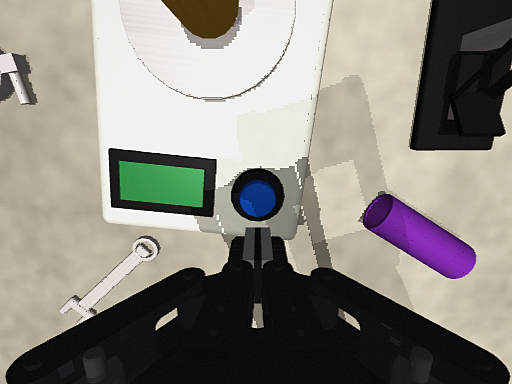

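The sleeve stands upright at (0.5917, 0.2522). The blue button at (257,195) is just ahead of the shut fingertips, as expected. Next I press it, regrasp the sleeve with a vertical tool, and carry it over the shaft.

Run:
```python
from h import *
move_l([.444,.2152,.10],.1)
c=move_l([.444,.2152,.080],.02,max_force=14); o=observe(); print('press',c,o['eef_pos'],o['ft_force']); hold(.2)
move_l([.444,.2152,.15],.1)
movep([.50,.235,.30],rot(0)); gripper_to(.085)
s=[.5917,.2522]
movep([*s,.28],rot(0)); move_l([*s,.153],.12)
gripper_to(0,70); o=observe(); print(o['time_s'],o['opening'],o['grasp_force'],o['ft_force'])
move_l([*s,.27],.12)
movep([.56,0,.30],rot(0))
movep([.5905,-.2643,.25],rot(0)); o=observe(); print(o['time_s'],o['opening'],o['grasp_force'],o['ft_force'],o['eef_pos'])
m=np.array([.5905,-.2643,.239])
snap('side','s3'); fit_sleeve('s3',m); snap('top','t3')
a=np.load('pics/s3.npz')['im'][150:300,240:400,::-1]; cv2.imwrite('pics/s3c.png',cv2.resize(a,None,fx=4,fy=4))
```

```text
press True [0.44411784 0.21523453 0.08401104] [-1.91023226 -0.9258069   6.97954868]
20.1167 0.04527981516793879 71.97770655155182 [ 0.68582159 -1.1667478   4.3494346 ]
23.2917 0.04533942974097814 72.46874570846558 [ 0.36886341 -0.51049065 -6.46508902] [ 0.59111527 -0.262556    0.25021874]
sleeve fit 645 xy [ 0.59   -0.2639] tilt deg [ 0.4 -2. ] z range [0.1848 0.3083] res 0.0016
```

View pics/s3c.png

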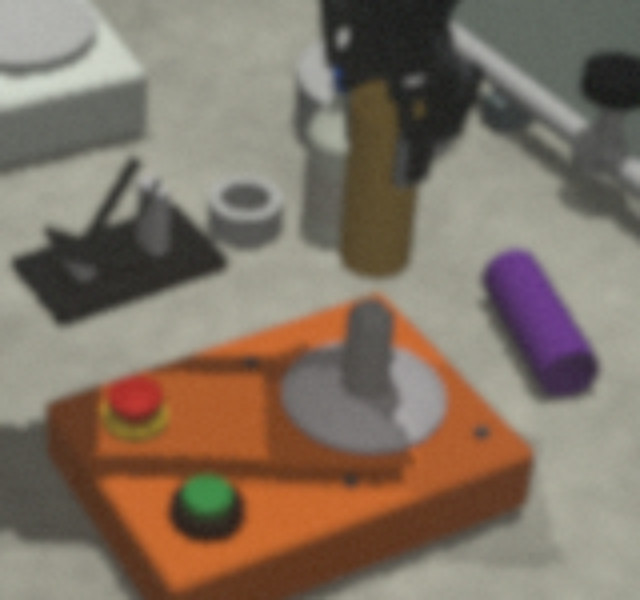

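The sleeve (about (375,185) in the crop) hangs upright over the shaft tip at (370,305). I fit the shaft in the same camera to get the relative offset.

Run:
```python
from h import *
from scipy.optimize import least_squares
for f in('side0','s3','t2','w_g'):
    im,P,K,T=cloud(f); m=(np.hypot(P[...,0]-.59,P[...,1]+.264)<.026)&(P[...,2]>.080)&(P[...,2]<.128); Q=P[m]
    if len(Q)<20: continue
    s=least_squares(lambda x:np.hypot(Q[:,0]-x[0],Q[:,1]-x[1])-.016,[.59,-.264],loss='soft_l1',f_scale=.001); print(f,len(Q),s.x.round(4),abs(s.fun).mean().round(4))
o=observe(); print(o['eef_pos'],o['time_s'])
im,P,K,T=cloud('s3'); hsv=cv2.cvtColor(im,cv2.COLOR_RGB2HSV)
m=(cv2.inRange(hsv,(12,80,40),(30,255,255))>0)&(np.hypot(P[...,0]-.59,P[...,1]+.264)<.05)&(P[...,2]>.18)&(P[...,2]<.23); Q=P[m]
s=least_squares(lambda x:np.hypot(Q[:,0]-x[0],Q[:,1]-x[1])-.023,[.59,-.264],loss='soft_l1',f_scale=.001); print('sleeve lower',len(Q),s.x.round(4),abs(s.fun).mean().round(4))
```

```text
side0 167 [ 0.5898 -0.2652] 0.0011
s3 169 [ 0.5894 -0.2651] 0.0012
t2 35 [ 0.5904 -0.2646] 0.0004
[ 0.59133104 -0.26226846  0.25076885] 23.3917
sleeve lower 249 [ 0.5898 -0.263 ] 0.0013
```

Run:
```python
from h import *
g=np.array([.5905,-.2644])
move_l([*g,.215],.08); hold(.3); e=np.array(observe()['eef_pos']); print(e)
off=g-e[:2]
if np.linalg.norm(off)<.004:
    t=g+off
    move_l([*t,.205],.05); hold(.2); o=observe(); print(o['eef_pos'],o['ft_force'])
    c=move_l([*t,.135],.04,max_force=8); o=observe(); print(c,o['time_s'],o['eef_pos'],o['ft_force'])
```

```text
[ 0.59078323 -0.26461154  0.21565881]
[ 0.59036244 -0.26425738  0.20521163] [-0.36872842 -0.72146487 -5.48009043]
True 26.1917 [ 0.59000094 -0.26409152  0.14404391] [-1.10360606  0.37440662  4.47516696]
```

Contact came at TCP z 0.144, against 0.143 expected for home. I'll release, back off, check the sleeve, and hover at the green button.

Run:
```python
from h import *
gripper_to(.08); hold(.2)
move_l([.5905,-.2644,.27],.15)
movep([.45,-.30,.25],rot(0)); gripper_to(0,30)
movep([.4423,-.3084,.16],rot(0)); o=observe(); print(o['time_s'],o['ft_force'],o['eef_pos'])
m=np.array([.59,-.2644,.132])
for n,f in(('side','s4'),('top','t4'),('wrist','w4')): snap(n,f); fit_sleeve(f,m)
im,P,K,T=cloud('t4');q=P[(abs(np.hypot(P[...,0]-.59,P[...,1]+.264)-.0207)<.002)&(P[...,2]>.15)];print('rim z',np.median(q,0))
im,P,K,T=cloud('w4'); hsv=cv2.cvtColor(im,cv2.COLOR_RGB2HSV)
k=(cv2.inRange(hsv,(50,100,40),(90,255,255))>0)&(np.hypot(P[...,0]-.442,P[...,1]+.308)<.03)&(P[...,2]>.075);print('green',k.sum(),cv2.minEnclosingCircle(P[k][:,:2].astype(np.float32)))
a=np.hstack([cv2.resize(np.load('pics/s4.npz')['im'][150:300,240:400,::-1],(400,375)),cv2.resize(np.load('pics/w4.npz')['im'][:,:,::-1],(400,375))]);cv2.imwrite('pics/c4.png',a)
```

```text
29.6667 [-0.06905374  0.58814612  1.59348314] [ 0.44202771 -0.3081908   0.15999442]
sleeve fit 734 xy [ 0.5876 -0.2647] tilt deg [ 0.1 -1. ] z range [0.0584 0.1928] res 0.0032
sleeve fit 722 xy [ 0.5878 -0.2625] tilt deg [ 1.1 -0.3] z range [0.0569 0.1955] res 0.0278
sleeve fit 7335 xy [ 0.5521 -0.0733] tilt deg [ -6.3 167.7] z range [-0.137 -0.009] res 0.0133
rim z [ 0.58634053 -0.25701049  0.19247175]
green 1040 ((0.44194847345352173, -0.3086652457714081), 0.01594690792262554)
```

View pics/c4.png

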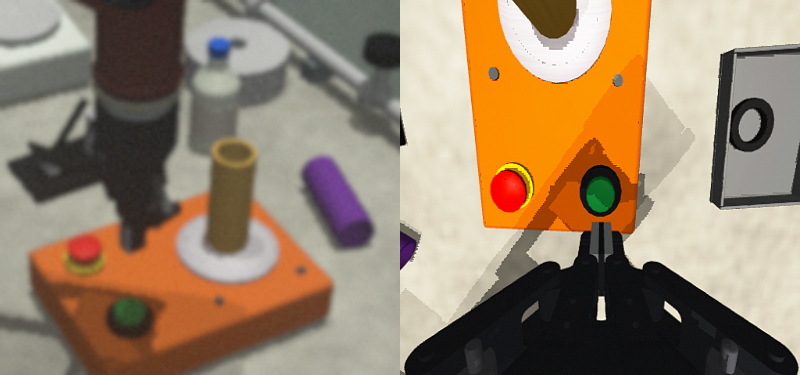

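The sleeve sits upright on the seat with its rim at z 0.1925, and 0.192 means fully home. The green button at (600,192) lies just ahead of the fingertips. I press it and hand in.

Run:
```python
from h import *
b=[.4421,-.3085]
move_l([*b,.092],.1)
c=move_l([*b,.072],.02,max_force=14); o=observe(); print(c,o['eef_pos'],o['ft_force']); hold(.2)
move_l([*b,.2],.12); hold(.3)
snap('top','t5'); o=observe(); print(o['time_s'],o['ft_force'])
if c and o['time_s']<65: job_done()
```

```text
True [ 0.4421934  -0.30860499  0.07602657] [-1.81995531  0.79006416  5.78403823]
33.1917 [ 0.29609572 -0.81931598  0.48938285]
the job is handed in; nothing more can be done
```

I carried out every step in the order asked and handed the job in at 33.2 s; no verdict came back. The sleeve stood upright on the pan, I pressed the blue button down to z 0.084 m and released it, the sleeve then went fully home on the shaft (rim at 0.192 m), and I pressed the green button down to 0.076 m and released it.

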